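# Pause the sampler and point out the uncapped vial

## Task

One of the six vials in the rack has been left without its cap. Press the large round key on the sampler's control box all the way down and let it go, to pause the run, then bring the fingertips about two centimetres above the mouth of the uncapped vial, without touching any vial, to point it out to the analyst. Stay there for at least three seconds and finish still pointing at it; do not press the small key, and leave the vials, the loose cap, the bottle and the beaker where they are.

Things in the scene. Friction and masses are not known exactly. Their poses are not given: they have to be found in the camera images.
- open_mouth (a point): centre of the open mouth of the uncapped vial, at the top of its glass, 76 mm above the work surface; z up. The vial is clear glass, 36 mm in diameter, with a slightly narrower neck ending in a bare glass rim 31 mm across and an open mouth, no cap. It stands loose and upright in one of the six wells of the rack, which one varies.
- vial_open: the uncapped vial itself: 66 mm tall, 60 g; origin at the centre of its underside, 10 mm above the work surface
- vial1: one of the five capped vials in the other wells: clear glass, 36 mm in diameter, with a plain dark screw cap 37 mm across and 18 mm high on top; 70 mm tall, its top 80 mm above the work surface; 60 g, loose; origin at the centre of its underside
- vial2: one of the five capped vials in the other wells: clear glass, 36 mm in diameter, with a plain dark screw cap 37 mm across and 18 mm high on top; 70 mm tall, its top 80 mm above the work surface; 60 g, loose; origin at the centre of its underside
- vial3: one of the five capped vials in the other wells: clear glass, 36 mm in diameter, with a plain dark screw cap 37 mm across and 18 mm high on top; 70 mm tall, its top 80 mm above the work surface; 60 g, loose; origin at the centre of its underside
- vial4: one of the five capped vials in the other wells: clear glass, 36 mm in diameter, with a plain dark screw cap 37 mm across and 18 mm high on top; 70 mm tall, its top 80 mm above the work surface; 60 g, loose; origin at the centre of its underside
- vial5: one of the five capped vials in the other wells: clear glass, 36 mm in diameter, with a plain dark screw cap 37 mm across and 18 mm high on top; 70 mm tall, its top 80 mm above the work surface; 60 g, loose; origin at the centre of its underside
- rack: fixed white plastic vial rack, 136 (x) x 192 (y) mm at its foot, 35 mm high, with 2 rows (along its x) of 3 wells (along its y) at 56 mm pitch; origin at the centre of its underside. The capped vials stand 45 mm out of it, the uncapped one 41 mm.
- pad: the sampler's control box: fixed flat white box 100 (x) x 160 (y) x 30 mm high, a dark display strip along its far edge (+x side) and two round grey keys 80 mm apart; it stands to the left or the right of the rack. Origin at the centre of its underside.
- key_big_top (a point): centre of the top face of the large round key (36 mm across), on the control box, towards its +y end; pressed straight down
- key_big (a joint): travel of the large key in m: 0 up, 0.006 fully down; a spring pushes it back, about 5 N holds it fully down
- key_small_top (a point): centre of the top face of the small round key (18 mm across), on the control box, towards its -y end
- key_small (a joint): travel of the small key in m: 0 up, 0.006 fully down, spring-loaded like the large one; not to be pressed
- bottle: bystander: loose glass bottle with a paper label and a screw cap, 68 mm across, 130 mm tall, on the other side of the rack from the control box; origin at the centre of its underside
- beaker: bystander: loose clear beaker, 66 mm across, 80 mm tall, beyond the rack; origin at the centre of its underside
- loose_cap: bystander: the missing dark screw cap, a disc 37 mm across and 18 mm high, loose on the bench on the robot's side of the rack; origin at the centre of its underside
Mind the look-alikes: they are no part of the job. Leave any green or purple look-alike of the vial4 alone.

How it is judged:
On the way, in this order (a step that is already met when the one before it is completed fails the run):
1. the large key is pressed all the way down (value of joint key_big above 0.0045 m), for 0.05 s.
2. the large key is let go (value of joint key_big below 0.0015 m), for 0.1 s.
3. the fingertips stay just above the mouth of the uncapped vial for two and a half seconds (horizontal distance between the grasp point and open_mouth below 0.018 m and z of the grasp point in the frame of open_mouth between 0.021 and 0.08 m), for 2.5 s.
At the end, for the whole second after the job is handed in: The fingertips still point at the uncapped vial: grasp point within 18 mm sideways of its mouth and 21 to 80 mm above (tips about 2 to 60 mm above); both keys up; every vial within 8 mm of its start and upright; bottle, beaker and loose cap within 15 mm of theirs (all of step 3 and value of joint each of key_big, key_small below 0.0015 m and distance of each of vial_open, vial1, vial2, vial3, vial4, vial5 from where it was at the start of the episode below 0.008 m and angle between each of vial_open, vial1, vial2, vial3, vial4, vial5's own z axis and vertical below 0.15 rad and distance of each of bottle, beaker, loose_cap from where it was at the start of the episode below 0.015 m); the robot touches nothing.
It fails at once if a vial is touched (contact force between any of the fingers, the arm and vial_open above 0.3 N or contact force between any of the fingers, the arm and vial1 above 0.3 N or contact force between any of the fingers, the arm and vial2 above 0.3 N or contact force between any of the fingers, the arm and vial3 above 0.3 N or contact force between any of the fingers, the arm and vial4 above 0.3 N or contact force between any of the fingers, the arm and vial5 above 0.3 N).
It fails at once if a vial is moved, lifted or tipped (not (distance of vial_open from where it was at the start of the episode below 0.008 m) or not (distance of vial1 from where it was at the start of the episode below 0.008 m) or not (distance of vial2 from where it was at the start of the episode below 0.008 m) or not (distance of vial3 from where it was at the start of the episode below 0.008 m) or not (distance of vial4 from where it was at the start of the episode below 0.008 m) or not (distance of vial5 from where it was at the start of the episode below 0.008 m) or not (angle between vial_open's own z axis and vertical below 0.15 rad) or not (angle between vial1's own z axis and vertical below 0.15 rad) or not (angle between vial2's own z axis and vertical below 0.15 rad) or not (angle between vial3's own z axis and vertical below 0.15 rad) or not (angle between vial4's own z axis and vertical below 0.15 rad) or not (angle between vial5's own z axis and vertical below 0.15 rad)).
It fails at once if the small key is pressed (value of joint key_small above 0.002 m).
It fails at once if the bottle, the beaker or the loose cap is moved (distance of any of bottle, beaker, loose_cap from where it was at the start of the episode above 0.015 m).
It also fails if it takes over 40 s, if anything falls off the work surface, if the arm or the gripper's body presses on something with over 40 N, if the wrist force passes 120 N, or if a joint passes its speed limit or range.

## Robot

A 6-joint arm with a two-finger parallel gripper is mounted at the origin on the work surface. World frame = base frame: x ahead of the robot, y to its left, z up, the work surface at z = 0. Lengths are in m, angles in rad, forces in N, time in s.
With the tool pointing down it reaches from about 0.3 to 0.825 m from the base axis. Payload 5.4 kg.
Tool frame: the origin (TCP) lies at the very end of the fingers, on their centre line; the grasp point (between the pads) lies 19 mm behind it; z points along the fingers, x is the direction in which the jaws open and shut, and the axes are right-handed (so a half turn about z gives the same grasp; the last joint's range is limited). The gripper opens to 92 mm and grips with 3 to 60 N. Pads are 20 mm wide; open, the fingers measure 128 mm over their backs; the gripper's body (75 mm by 189 mm) begins 69 mm behind the grasp point.
Start: joints at [0.974, 0.158, 1.597, -0, 1.386, -0.21], TCP at [0.217, 0.532, 0.215] pointing down, gripper open.
Joint ranges: [-2.91, 2.91], [-0.94, 2.29], [0.18, 2.7], [-1.29, 4.43], [0.17, 2.64], [-3, 3]. Speed limits (rad/s): [2.57, 2.57, 3.14, 3.14, 3.14, 3.14].

## Interface

Orientations are given as a rotation vector (axis times angle).
In Python, from workcell import bot gives the robot as it stands. Calls block until the motion is done:
- bot.goto(position, orientation): joint-space move of the TCP to a pose.
- bot.line_to(position, rot=None, max_speed=0.15): straight line of the TCP; rot=None keeps the orientation; max_speed is the mean speed in m/s.
- bot.set_joints(angles): joint-space move.
- bot.set_gripper(opening, newtons=None): opening from 0.0 (shut) to 1.0 (fully open); newtons is the grip in N (None keeps the last); returns when the fingers have stopped.
- bot.hold(seconds).
- bot.inverse_kinematics(position, orientation): joint angles nearest the present ones, or None.
- bot.read_camera(name): name is "scene" or "side" or "wrist"; returns a dict with "pixels" (384x512x3 uint8, blue, green, red), "fx", "fy", "cx", "cy" (pixels), "k1" (the pictures are not rectified: a ray, as slopes to the right and down, at radius r is drawn at 1 + k1 r^2 times it, then the intrinsics apply), "R" (3x3) and "t" (3): a world point X has camera coordinates R X + t. Camera axes: x right, y down, z forward; pixel columns grow to the right and rows downward; lengths in m; the calibration is good to about 2 mm. A picture is of the moment at which its call begins. There is no depth.
A pose or a line that the arm cannot do raises bot.MotionError and nothing moves.
- bot.job_done(): hands the job in, once; it reports no verdict.
Readings, each from a call of its own:
- bot.current_clock(): time.
- bot.current_joints(): joint angles.
- bot.current_joint_vel(): joint speeds.
- bot.current_effort(): joint torques, N m.
- bot.current_ee_pos(): TCP position.
- bot.current_tool_rot(): TCP orientation.
- bot.current_contact_force(): force on the tool from outside, world axes, zero at the start.
- bot.current_ft_torque(): the same for the moment, N m.
- bot.current_opening(): opening from 0.0 (shut) to 1.0 (fully open).
Only numpy, scipy, OpenCV 4.12 (cv2) and the standard library are available. Lean on these libraries where they do the work, as an engineer would, in place of code of your own. Each camera call takes 0.05 s, during which the arm holds its last target.

## Working session

There is one attempt and no reset: what is moved stays moved. The work goes in short steps, each a Python script; the robot and the scene stay as the last script left them, time stands still between calls to the robot, and variables do not carry over. Pictures are saved under pics/ and viewed, and the job is handed in when it is done.

```bash
mkdir -p pics; ls; python3 - <<'E'
from workcell import bot
import cv2
for n in ["scene","side","wrist"]:
    c=bot.read_camera(n); cv2.imwrite(f"pics/{n}0.png",c["pixels"])
    print(n,c["fx"],c["fy"],c["cx"],c["cy"],c["k1"],c["R"],c["t"])
print(bot.current_clock(),bot.current_tool_rot(),bot.current_opening())
E
```

```text
pics
scene 377.2984905755238 377.2984905755238 257.1165620221904 192.6257596814445 -0.06149414952505808 [[-0.75044864  0.66086353 -0.00928567]
 [ 0.43394246  0.48207236 -0.76111772]
 [-0.49851858 -0.5752092  -0.6485473 ]] [ 0.44176705 -0.17182984  1.21384259]
side 392.87317590917877 392.87317590917877 256.8348267388 187.0993840152598 0.03304964345352516 [[ 9.98790545e-01 -4.91658207e-02 -4.10740569e-04]
 [-2.55033757e-02 -5.10915924e-01 -8.59252289e-01]
 [ 4.20359901e-02  8.58223537e-01 -5.11551889e-01]] [-0.55429169  0.0772605   1.14179325]
wrist 345.74007164822297 345.74007164822297 256.8739441086925 189.84929436995714 0.015238071071710725 [[ 3.77157969e-01  9.26148699e-01 -6.73363822e-04]
 [ 8.92558798e-01 -3.63284840e-01  2.67138385e-01]
 [ 2.47165245e-01 -1.01354387e-01 -9.63657942e-01]] [-0.57513836 -0.03056346  0.39072862]
0.15 [ 2.60651345e+00  1.75278999e+00 -2.12486232e-03] 1.0028158874869195
```

View pics/scene0.png

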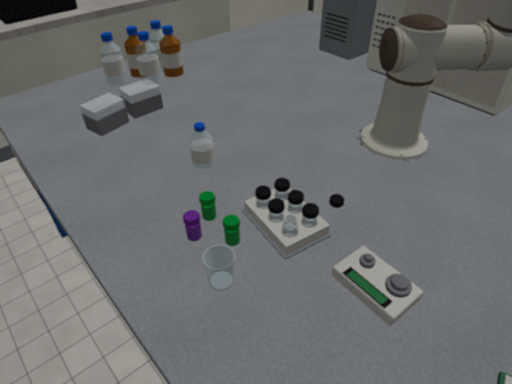

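View pics/side0.png

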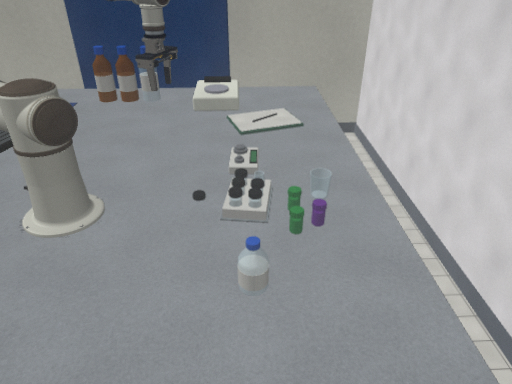

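View pics/wrist0.png

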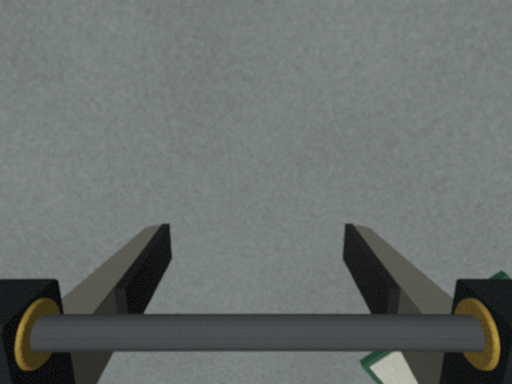

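The scene view shows the rack around (287,215), with the uncapped vial near (291,223). The pad has its big key near (399,284) and its small key near (367,260). The look-alikes are at (208,205), (232,230) and (193,225). I'll zoom in to measure.

```bash
cat > h.py <<'E'
import numpy as np, cv2
def ray(c,u,v):
    K=np.array([[c["fx"],0,c["cx"]],[0,c["fy"],c["cy"]],[0,0,1.]])
    p=cv2.undistortPoints(np.array([[[u,v]]],float),K,np.array([c["k1"],0,0,0.]))[0,0]
    R=np.array(c["R"]);t=np.array(c["t"])
    return -R.T@t, R.T@np.array([p[0],p[1],1])
def plane(c,u,v,z):
    o,d=ray(c,u,v); return o+d*(z-o[2])/d[2]
def proj(c,X):
    K=np.array([[c["fx"],0,c["cx"]],[0,c["fy"],c["cy"]],[0,0,1.]])
    return cv2.projectPoints(np.array(X,float).reshape(-1,1,3),cv2.Rodrigues(np.array(c["R"]))[0],np.array(c["t"],float),K,np.array([c["k1"],0,0,0.]))[0][:,0]
def crop(img,u0,v0,u1,v1,s):
    return cv2.resize(img[v0:v1,u0:u1],None,fx=s,fy=s,interpolation=cv2.INTER_CUBIC)
E
python3 - <<'E'
import cv2
from h import crop
cv2.imwrite("pics/sc1.png",crop(cv2.imread("pics/scene0.png"),240,170,430,320,4))
cv2.imwrite("pics/si1.png",crop(cv2.imread("pics/side0.png"),180,135,290,225,7))
E
```

```text
(no output)
```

View pics/sc1.png

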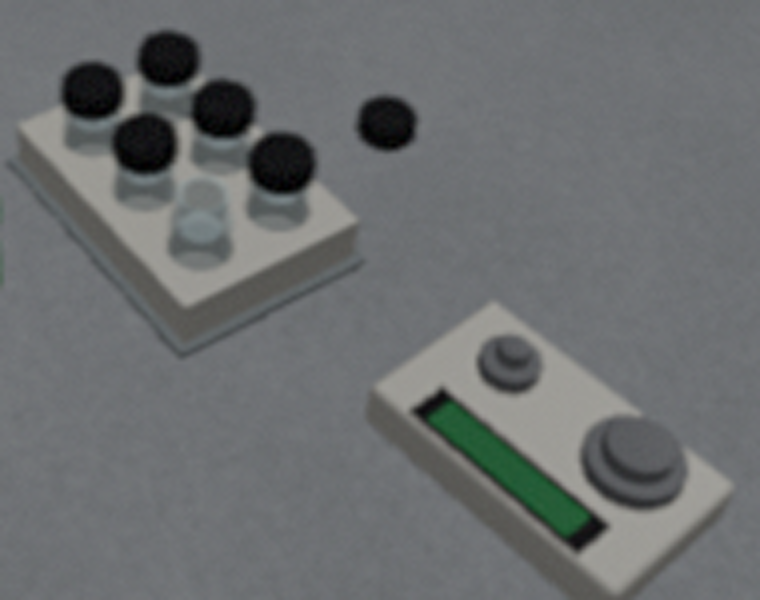

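View pics/si1.png

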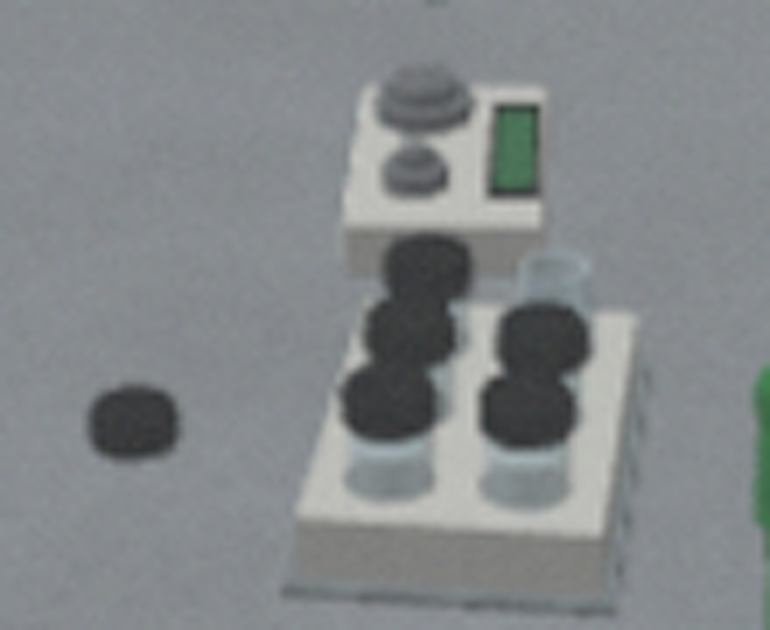

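Both views agree: the open vial is in the +x row at the +y end, next to the pad. Its mouth is at about zoomed (206,194) in the scene view and (553,263) in the side view. The loose cap is at scene (337,201).

```bash
python3 - <<'E'
from workcell import bot
from h import *
S=bot.read_camera("scene");D=bot.read_camera("side")
s=lambda x,y:(240+(x+.5)/4-.5,170+(y+.5)/4-.5)
d=lambda x,y:(180+(x+.5)/7-.5,135+(y+.5)/7-.5)
def tri(a,b):
    o1,d1=ray(S,*a);o2,d2=ray(D,*b)
    A=np.stack([d1,-d2],1);q=np.linalg.lstsq(A,o2-o1,rcond=None)[0]
    p,r=o1+q[0]*d1,o2+q[1]*d2
    return ((p+r)/2).round(4),np.linalg.norm(p-r).round(4)
print("mouth",tri(s(206,194),d(553,263)),plane(S,*s(206,194),.076),plane(D,*d(553,263),.076))
print("big",tri(s(641,446),d(426,82)),"small",tri(s(514,350),d(417,160)))
for p in [(93,84),(168,52),(223,101),(145,138),(283,155)]: print("cap S",plane(S,*s(*p),.08).round(4))
for p in [(391,393),(528,402),(411,322),(545,335),(428,260)]: print("cap D",plane(D,*d(*p),.08).round(4))
print("pad corners z.03",[plane(S,*s(*p),.03).round(4) for p in [(494,302),(370,392),(733,486),(612,598)]])
print("pad corners D",[plane(D,*d(*p),.03).round(4) for p in [(345,226),(543,229),(362,85),(546,88)]])
print("rack top corners S",[plane(S,*s(*p),.035).round(4) for p in [(18,128),(185,305),(358,222)]])
print("loose", plane(S,*s(388,116),.018), plane(D,*d(134,410),.018))
E
```

```text
mouth (array([0.564 , 0.086 , 0.0756]), np.float64(0.0014)) [0.56344106 0.08626482 0.076     ] [0.56446475 0.08458075 0.076     ]
big (array([0.5108, 0.3364, 0.0482]), np.float64(0.0028)) small (array([0.5046, 0.2554, 0.044 ]), np.float64(0.0042))
cap S [ 0.5499 -0.0221  0.08  ]
cap S [ 0.4954 -0.014   0.08  ]
cap S [0.5034 0.0406 0.08  ]
cap S [0.5599 0.0334 0.08  ]
cap S [0.5118 0.0959 0.08  ]
cap D [ 0.4937 -0.0277  0.08  ]
cap D [ 0.5481 -0.0373  0.08  ]
cap D [0.5022 0.0289 0.08  ]
cap D [0.5575 0.0153 0.08  ]
cap D [0.51   0.0827 0.08  ]
pad corners z.03 [array([0.4704, 0.2221, 0.03  ]), array([0.5698, 0.2165, 0.03  ]), array([0.4811, 0.377 , 0.03  ]), array([0.579 , 0.3714, 0.03  ])]
pad corners D [array([0.4707, 0.2111, 0.03  ]), array([0.566 , 0.2033, 0.03  ]), array([0.4779, 0.3716, 0.03  ]), array([0.5756, 0.363 , 0.03  ])]
rack top corners S [array([ 0.5772, -0.0614,  0.035 ]), array([0.6025, 0.1117, 0.035 ]), array([0.483 , 0.1335, 0.035 ])]
loose [0.38074418 0.07420048 0.018     ] [0.37986102 0.06573298 0.018     ]
```

The points agree with the given sizes: the key spacing is 81 mm, the pad is 100 x 156 mm, and the mouth height comes out at 75.6 mm. I'll close the fingers, hover above the key and check with the cameras.

```bash
python3 - <<'E'
from workcell import bot
from h import *
bot.set_gripper(0.0,10)
rot=[2.6065,1.7528,0]
bot.goto([0.511,0.336,0.13],rot)
print(bot.current_clock(),bot.current_ee_pos(),bot.current_contact_force())
for n in ["scene","side","wrist"]:
    c=bot.read_camera(n); im=c["pixels"].copy()
    for X in ([.511,.336,.046],[.505,.2554,.044],[.565,.086,.076],list(bot.current_ee_pos())):
        u=proj(c,[X])[0]; cv2.drawMarker(im,tuple(int(round(a)) for a in u),(0,0,255),cv2.MARKER_CROSS,7,1)
    if n=="wrist": cv2.imwrite("pics/w2.png",im)
    elif n=="scene": cv2.imwrite("pics/s2.png",crop(im,240,130,440,280+40,4))
    else: cv2.imwrite("pics/d2.png",crop(im,180,90,300,220,4))
E
```

```text
2.95 [0.51045688 0.33700829 0.13038822] [-0.24043966 -0.71359773  0.00159576]
```

View pics/w2.png

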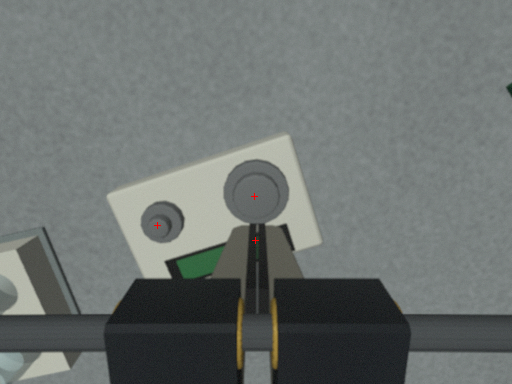

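View pics/d2.png

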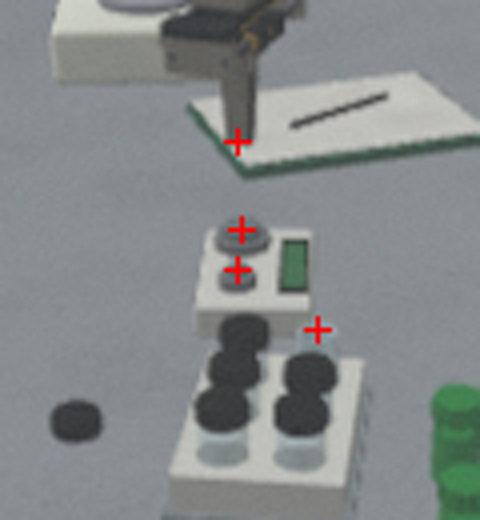

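```bash
python3 -c "
import cv2;i=cv2.imread('pics/s2.png');print(i.shape);cv2.imwrite('pics/s2b.png',i[:600])"
```

```text
(760, 800, 3)
```

In the wrist view the big key's top is centred at (256,191), against my marker at (255,197), so I'm about 2 mm off. I'll correct for that and press in small steps, watching the force.

```bash
python3 - <<'E'
from workcell import bot
from h import *
c=bot.read_camera("wrist")
k=plane(c,256,191,.046); print(k, plane(c,256,191,.042))
k=(k*.6+np.array([.511,.336,0])*.4)
x,y=k[0],k[1]
bot.line_to([x,y,.06],max_speed=.12)
f0=bot.current_contact_force()[2]
z=.052
while z>.033:
    bot.line_to([x,y,z],max_speed=.05); 
    f=bot.current_contact_force()[2]-f0; print(round(z,4),bot.current_ee_pos().round(4) if hasattr(bot.current_ee_pos(),'round') else bot.current_ee_pos(),round(f,2))
    if f>9: break
    z-=.0015
bot.hold(.3); print(bot.current_contact_force(),bot.current_ee_pos())
c=bot.read_camera("side");cv2.imwrite("pics/d3.png",crop(c["pixels"],180,90,300,220,4))
bot.line_to([x,y,.13],max_speed=.1)
print(bot.current_contact_force(),bot.current_clock())
E
```

```text
[0.50757802 0.33857294 0.046     ] [0.50862158 0.3381442  0.042     ]
0.052 [0.5092 0.3376 0.0523] 1.28
0.0505 [0.5093 0.3377 0.0509] 1.2
0.049 [0.5093 0.3377 0.0493] 2.49
0.0475 [0.5093 0.3377 0.0477] 3.73
0.046 [0.5093 0.3377 0.0464] 4.56
0.0445 [0.5094 0.3377 0.0462] 13.79
[-3.96919588 -2.16602395 14.12234531] [0.50935127 0.33769568 0.04620516]
[-0.09816318  0.51320396  0.2416676 ] 6.8
```

View pics/d3.png

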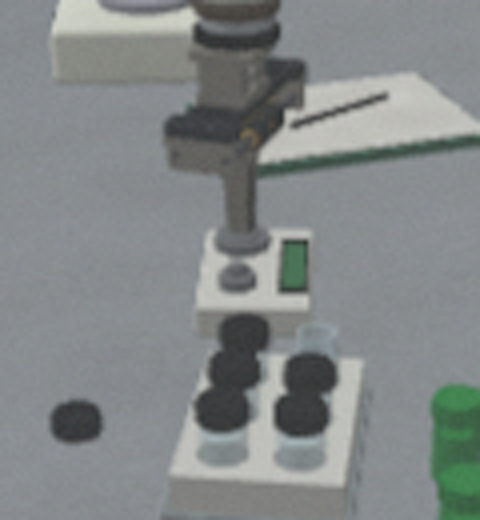

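The force followed the spring up to about 4.6 N and then hit a hard stop at 0.0462 (14 N). That is 6 mm below first contact, so the key went fully down, and it is now released. Next I'll go high above the vial and check with the wrist camera.

```bash
python3 - <<'E'
from workcell import bot
from h import *
bot.line_to([.509,.337,.17],max_speed=.12)
bot.line_to([.565,.0865,.17],max_speed=.15)
bot.hold(.2)
print(bot.current_clock(),bot.current_ee_pos())
for n in ["scene","side","wrist"]:
    c=bot.read_camera(n); im=c["pixels"].copy()
    if n=="wrist": cv2.imwrite("pics/w4raw.png",im)
    for X in ([.565,.0865,.076],[.565,.0865,.098]):
        u=proj(c,[X])[0]; print(n,u)
        cv2.drawMarker(im,tuple(int(round(a)) for a in u),(0,0,255),cv2.MARKER_CROSS,5,1)
    if n=="wrist": cv2.imwrite("pics/w4.png",im)
    elif n=="scene": cv2.imwrite("pics/s4.png",crop(im,230,120,420,270,4))
    else: cv2.imwrite("pics/d4.png",crop(im,180,100,300,220,5))
E
```

```text
9.3417 [0.56492668 0.08690673 0.16999379]
scene [290.70330683 218.51044643]
scene [291.19875112 211.25461575]
side [258.71304953 171.83834442]
side [258.72792888 165.44979509]
wrist [255.46950696 191.77236819]
wrist [255.37245057 199.96241955]
```

View pics/w4.png

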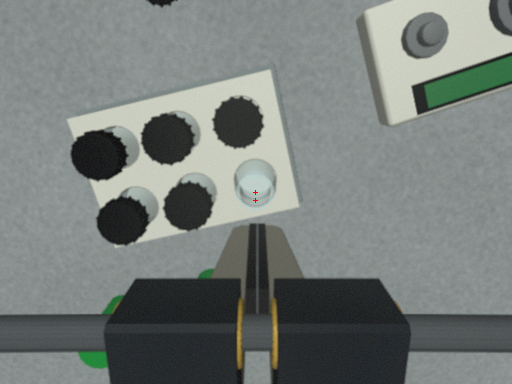

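View pics/d4.png

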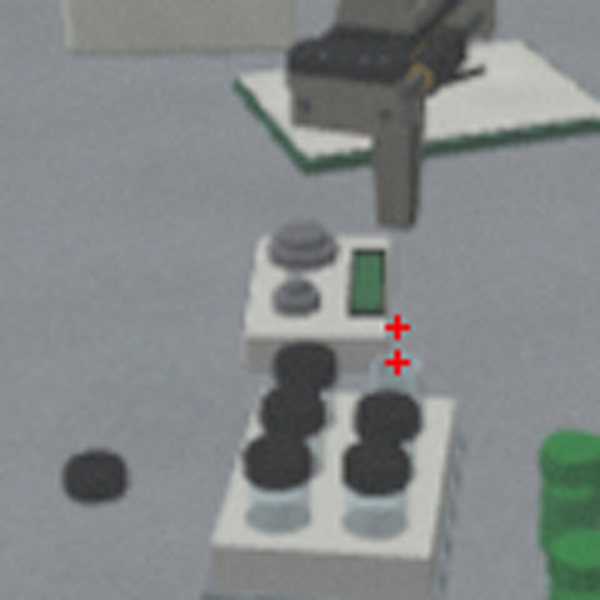

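View pics/s4.png

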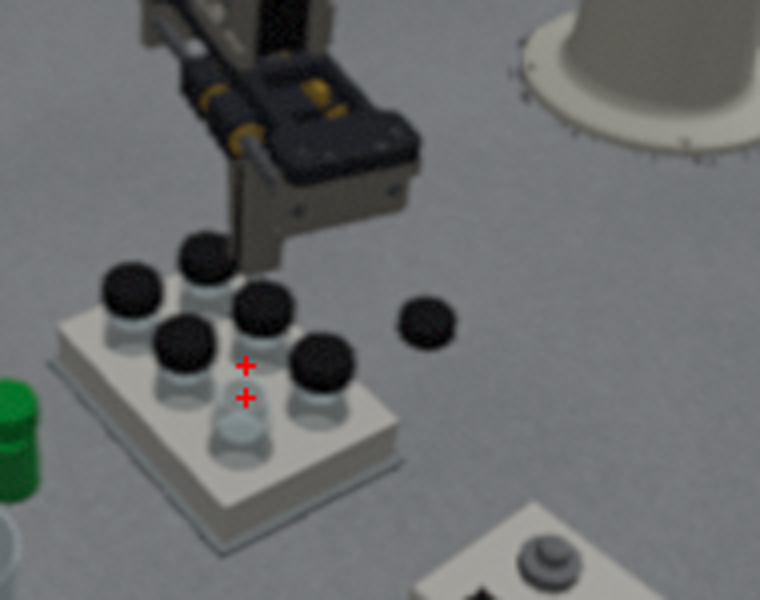

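```bash
python3 - <<'E'
from workcell import bot
from h import *
c=bot.read_camera("wrist"); im=crop(c["pixels"],215,145,295,225,7)
M=np.array([.565,.0865,0])
for r,z,col in((.0155,.076,(0,0,255)),(.018,.035,(0,255,0))):
    a=np.linspace(0,2*np.pi,40)
    P=proj(c,np.stack([M[0]+r*np.cos(a),M[1]+r*np.sin(a),0*a+z],1))
    P=((P-[215,145]+.5)*7-.5).round().astype(int)
    cv2.polylines(im,[P],True,col,1)
cv2.imwrite("pics/w5.png",im)
E
```

```text
(no output)
```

View pics/w5.png

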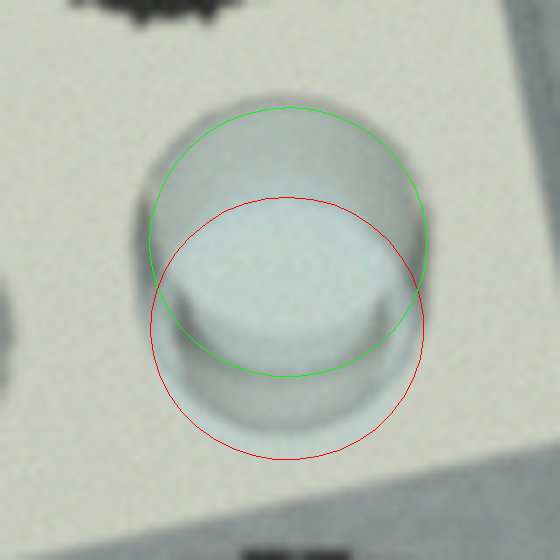

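The overlaid rim and well circles fit the vial to within about 2 mm, well inside the 18 mm tolerance. I'll descend so the tips are 22 mm above the mouth, hold, and hand in.

```bash
python3 - <<'E'
from workcell import bot
from h import *
bot.line_to([.565,.087,.098],max_speed=.06)
bot.hold(3.6)
print(bot.current_clock(),bot.current_ee_pos(),bot.current_contact_force(),max(abs(np.array(bot.current_joint_vel()))))
c=bot.read_camera("side");a=crop(c["pixels"],180,100,300,220,3)
c=bot.read_camera("scene");b=crop(c["pixels"],235,140,385,290,2.4)
cv2.imwrite("pics/f6.png",np.hstack([a,b]))
E
```

```text
14.4917 [0.56496796 0.08698544 0.09797622] [-0.62572458  0.84576203 -0.12032304] 0.0025397777948433435
```

View pics/f6.png

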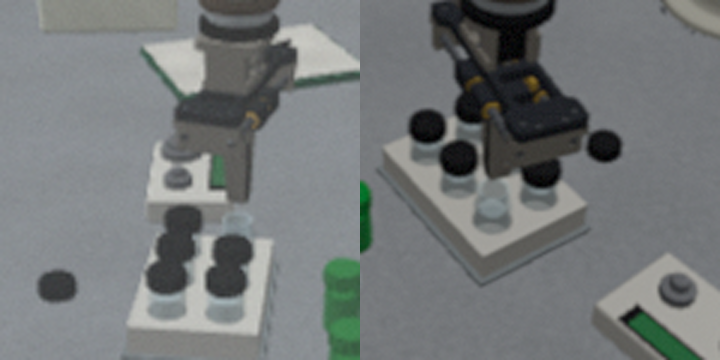

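The tips are just above the open mouth in both views, at side (238,200 → 222) and scene (492,175 → 188) in the picture, with nothing disturbed.

```bash
python3 - <<'E'
from workcell import bot
bot.job_done()
print(bot.current_clock(),bot.current_ee_pos())
E
```

```text
the job is handed in; nothing more can be done
the job is handed in; nothing more can be done
```

I pressed and released the large key, and the fingertips are now about 22 mm above the mouth of the uncapped vial. The job is handed in; no verdict was reported.

- **Key press:** With the fingers closed, the force rose with the spring to about 4.6 N. It then hit a hard stop at 14 N, 6 mm below first contact, so the key went fully down. After I lifted off, the contact force returned to about zero. The small key was never approached.
- **Pointing:** The uncapped vial is in the +x row at the +y end, with its mouth at about (0.565, 0.087, 0.076). I held there for more than 3.6 s, to about 14.5 s on the clock, with the TCP at (0.565, 0.087, 0.098).
- **Last checks:** The side and scene pictures showed the tips over the open mouth with clear space. The vials and loose cap looked undisturbed, and the bottle and beaker were outside those final crops. The tool force was about 1 N, which is around the sensor's offset level.
- **Disagreements:** The cameras differed by 1–2 mm on the mouth and by 2–4 mm on the keys. The first estimate of the large key's top (about 46–48 mm) was too low; first contact was at about 52 mm.

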